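# Rock the seized well plug out of its holder

## Robot

A 6-joint arm with a two-finger parallel gripper is mounted at the origin on a cart in front of the work surface, level with it; the furniture and walls round the work are solid. World frame = base frame: x ahead of the robot, y to its left, z up, the work surface at z = 0. Lengths are in mm, angles in degrees, forces in N, time in s.
With the tool pointing down it reaches from about 350 to 850 mm from the base axis. Payload 8.1 kg.
Tool frame: the origin (TCP) lies on the centre line of the jaws, within the pads' length; the fingertips stand 19 mm ahead of it and the grasp point (between the pads) is the TCP; z points along the fingers, y is the line along which they close (so a half turn about z gives the same grasp; the last joint's range is limited). The gripper opens to 85 mm and grips with 20 to 120 N. Pads are 22 mm wide; open, the fingers measure 114 mm over their backs; the gripper's body (76 mm by 85 mm) begins 54 mm behind the grasp point. The pads swing forward as they close: fully open they stand 13 mm farther back than shut.
Start: joints at [72.112, 7.471, 85.268, -0, 87.261, -4.893], TCP at [134.894, 584.644, 221.492] pointing down, gripper open.
Joint ranges: [-169.43, 169.43], [-51.17, 129.36], [1.28, 143.12], [-76.62, 256.62], [0, 156.53], [-152.29, 152.29]. Speed limits (degrees/s): [136.94, 136.94, 159.86, 180, 180, 180].

## Interface

Orientations are given as [roll, pitch, yaw] about the fixed x, y, z axes, in that order (R = Rz(yaw) Ry(pitch) Rx(roll)).
In Python, from bench import r gives the robot as it stands. The module is installed in compiled form; this text tells all that it offers.
- The arm moves only by the tool servo_tool, never from a script. Its arguments are lists of equal length, an entry for each row: "fingers": the finger opening in m, from 0 to 0.0854; "linear": the shift along the tool's x, y, z in m, a list of three; "rotation": the turn, a rotation vector about the tool's x, y, z in degrees, a list of three. A call has 1 to 10 rows; each row is the pose to reach, as a shift and turn from the pose commanded when the call began, along the tool's axes at that moment; what a row does not reach only later rows make up. A row lasts 1/10 s, in which the tool goes at most 50 mm and 8.59 degrees, less where a joint would pass 70% of its speed; a pose out of reach is approached as far as the arm can. A call with a gripper value outside its range is refused whole. The fingers move at their own pace and stop on an object; "force" is the grip in N (left out, the last holds). Time passes only in rows, so rows that repeat a pose let the fingers close. It gives the time, the measured TCP pose, the force, the opening and the grip force at its end, in the units of the state.
- r.sense(): the state, without advancing time (a new reading comes with each control period).
- r.snapshot(name): name is "scene" or "top" or "wrist"; returns a dict with "frame" (420x560x3 uint8, red, green, blue), "fx", "fy", "cx", "cy" (pixels), "camera_from_world" (4x4, takes a point from world to camera coordinates). Camera axes: x right, y up, looking along -z (the intrinsics and any distortion apply to the point x, -y, -z); pixel columns grow to the right and rows downward; lengths in mm; the calibration is good to about 2 mm. A picture is of the moment at which its call begins. There is no depth.
- r.hand_in(): hands the job in; it is judged then, once.
The state is a dict: "time": time; "joint_pos": joint angles; "qd": joint speeds; "joint_efforts": joint torques, N m; "tool_pos": TCP position; "tcp_rot": TCP orientation; "ft_force": force on the tool from outside, world axes, zero at the start; "wrist_torque": the same for the moment, N m; "finger_gap": finger opening in mm; "grip_force": force on a finger pad.
Only numpy, scipy, OpenCV 4.12 (cv2) and the standard library are available. Lean on these libraries where they do the work, as an engineer would, in place of code of your own. Each camera call takes 0.05 s, during which the arm holds its last target. There are 200 camera calls.

## Task

The aluminium well plug is wedged in the split holder and will not come out with a straight pull. Take it by its head, rock it firmly to one side and then to the other until both stiff jaws have given way, lift it straight out and stand it upright in the empty shallow steel tray. Leave the short steel insert sleeve that stands alone on the desk where it is.

Things in the scene. Friction and masses are not known exactly. Their poses are not given: they have to be found in the camera images.
- plug_centre (a point): Centre of the well plug, 53 mm above its foot; z up along it. Round, aluminium, 106 mm tall, 0.2 kg: foot 26 mm across (bevelled to 22 at the bottom), collar 34 mm across at 36-46 mm up, neck 16 mm, head 22 mm across at 78-106 mm up: grip there. Stands in the holder's middle. Leaned 11 degrees about its foot's edge along the holder's y (head 17 mm sideways) it pushes that side's jaw fully back.
- holder: Grey holder, fixed, 64 x 124 mm, 67 high; origin under its centre on the desk, long side along y. Its seat is 10 mm above the desk. At +y and -y, grey jaws with lips 60-67 mm above the desk overlap the plug's collar by 5 mm: a straight pull is blocked. The leaning collar pushes a jaw outward (10 N, up to 7.5 mm); it stays there. With both back, the upright plug lifts out, 2.5 mm to spare per side.
- tray: Empty shallow square steel tray, fixed, 120 x 120 mm, walls 3 mm thick and 18 mm high, floor 3 mm above the desk; origin under its centre, on the desk, z up.
- insert_centre (a point): Centre of a loose plain round steel insert sleeve, 28 mm across and 85 mm tall, standing alone on the desk; a bystander, not to be disturbed.
Mind the look-alikes: they are no part of the job. Leave any blue or purple look-alike of the part that bears plug_centre alone.

How it is judged:
By the outcome, as a careful person would: the job done as asked, in the order asked, and still so for the second after the job is handed in, with the robot touching nothing.
It also fails if it takes over 51 s, if anything falls off the work surface, if the arm or the gripper's body presses on something with over 40 N, if the wrist force passes 120 N, or if a joint passes its speed limit or range.

## Working session

There is one attempt and no reset: what is moved stays moved. The work goes in short steps, Python scripts to look and compute and a tool call to move; the robot and the scene stay as the last step left them, time stands still between calls to the robot, and variables do not carry over. Pictures are saved under pics/ and viewed, at most 13 in all, crops included, and the job is handed in when it is done.

Besides the shell and the picture viewer there is one more tool, called as name(argument=value, ...) on one line, values as JSON. servo_tool: Moves the arm, as the interface text tells. Its arguments: {"type":"object","properties":{"fingers":{"type":"array","items":{"type":"number"}},"linear":{"type":"array","items":{"type":"array","items":{"type":"number"}}},"rotation":{"type":"array","items":{"type":"array","items":{"type":"number"}}},"force":{"type":"number"}},"required":["fingers","linear","rotation"]}

```bash
mkdir -p pics; cat > h.py <<'E'
import numpy as np, cv2, json
from bench import r
def snap(n,f):
    s=r.snapshot(n); cv2.imwrite('pics/%s.png'%f,s['frame'][:,:,::-1]); np.save('pics/%s.npy'%f,s,allow_pickle=True); return s
def load(f): return np.load('pics/%s.npy'%f,allow_pickle=True).item()
def ray(s,u,v):
    T=np.array(s['camera_from_world']);R=T[:3,:3];c=-R.T@T[:3,3]
    d=R.T@np.array([(u-s['cx'])/s['fx'],-(v-s['cy'])/s['fy'],-1]);return c,d
def atz(s,u,v,z):
    c,d=ray(s,u,v);return (c+d*(z-c[2])/d[2]).round(1)
def proj(s,p):
    T=np.array(s['camera_from_world']);q=T[:3,:3]@np.array(p,float)+T[:3,3]
    return np.array([s['cx']+s['fx']*q[0]/-q[2],s['cy']+s['fy']*-q[1]/-q[2]]).round(1)
E
python3 - <<'E'
from h import *
a=snap('scene','s0');b=snap('top','t0')
print({k:a[k] for k in a if k!='frame'},{k:b[k] for k in b if k!='frame'});print(r.sense())
E
```

```text
{'fx': 526.0676371889881, 'fy': 526.0676371889881, 'cx': 270.2586127915156, 'cy': 211.9679139847704, 'camera_from_world': array([[ 6.74670582e-01, -7.37868977e-01,  1.92087919e-02,
        -3.20631214e+02],
       [ 3.82895015e-01,  3.72111661e-01,  8.45531974e-01,
        -2.27416981e+02],
       [-6.31039629e-01, -5.63100599e-01,  5.33579144e-01,
        -8.31316802e+02],
       [ 0.00000000e+00,  0.00000000e+00,  0.00000000e+00,
         1.00000000e+00]])} {'fx': 398.6805408674855, 'fy': 398.6805408674855, 'cx': 282.4022652367925, 'cy': 204.5199218301994, 'camera_from_world': array([[ 7.24831864e-03, -9.99670236e-01, -2.46349573e-02,
        -3.69328088e+01],
       [ 9.97559715e-01,  5.51785567e-03,  6.96000638e-02,
        -4.35725012e+02],
       [-6.94411801e-02, -2.50793244e-02,  9.97270751e-01,
        -1.06991245e+03],
       [ 0.00000000e+00,  0.00000000e+00,  0.00000000e+00,
         1.00000000e+00]])}
{'time': 0.1, 'joint_pos': array([ 7.21133497e+01,  7.50900511e+00,  8.53229982e+01, -4.36508453e-04,
        8.72614565e+01, -4.89289775e+00]), 'qd': array([-0.16773412, -0.08271684, -0.27577806, -0.05706973, -0.03768807,
        0.06252036]), 'joint_efforts': array([ 1.65742498e-03, -5.70945847e+01, -5.01945662e+01, -1.46897873e-04,
        8.08188954e-03,  3.06825712e-05]), 'tool_pos': array([134.73040879, 584.15862861, 220.5682542 ]), 'tcp_rot': array([-1.79906844e+02, -7.53711999e-03,  1.67006263e+02]), 'ft_force': array([-0.33720349, -0.59717854,  0.48552076]), 'wrist_torque': array([-2.45408390e-08,  1.62716094e-02,  1.43532442e-02]), 'grip_force': 0.0, 'finger_gap': 85.53638377294492}
```

View pics/s0.png

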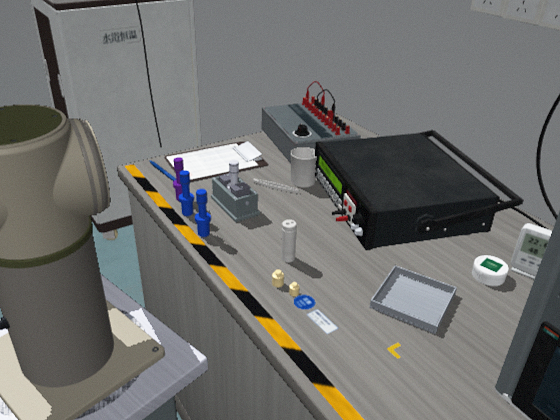

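View pics/t0.png

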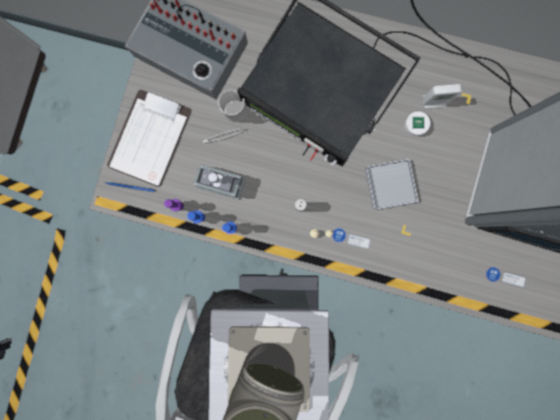

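Candidates: the grey plug in the holder is at scene (234,175) and top (215,178). The look-alikes in scene are blue at (186,193) and (203,213), and purple at (179,178). The insert is at scene (289,240) and top (300,204), and the tray is at top (392,184). Only the grey one stands in the holder, so it is the plug. I'll confirm it with an enlarged crop.

```bash
python3 - <<'E'
from h import *
a=load('s0');b=load('t0')
A=cv2.resize(a['frame'][145:245,160:260],(400,400),interpolation=cv2.INTER_CUBIC)
B=cv2.resize(b['frame'][150:220,185:255],(400,400),interpolation=cv2.INTER_CUBIC)
cv2.imwrite('pics/c0.png',np.hstack([A,B])[:,:,::-1])
for n,u,v,z in [('head',216,177,116),('holder',219,181,67),('tray',392,184,18),('insert',300,204,85)]: print(n,atz(b,u,v,z))
# holder axis guess
E
```

```text
head [496.6 129.1 116. ]
holder [492.9 130.5  67. ]
tray [ 493.  -330.2   18. ]
insert [432.6 -80.6  85. ]
```

View pics/c0.png

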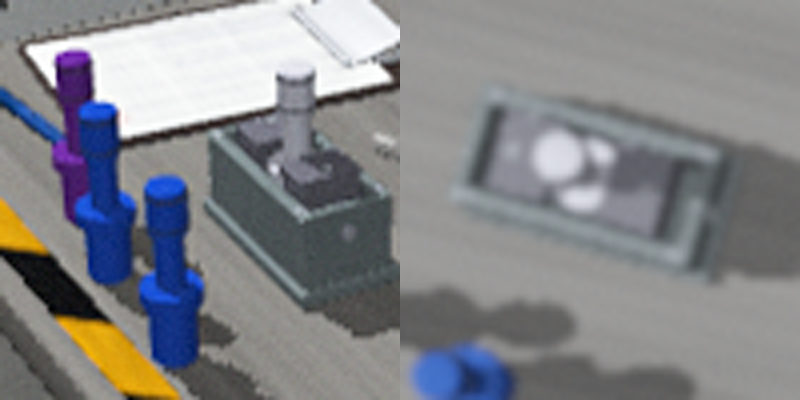

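The crop confirms it: the aluminium plug stands in the grey holder at top (212,177), and the blue and purple ones stand free on the desk. Next I work out the holder yaw and a hover move.

```bash
cat >> h.py <<'E'
from scipy.spatial.transform import Rotation as Ro
def delta(p0,e0,p1,e1):
    A=Ro.from_euler('xyz',e0,degrees=True);B=Ro.from_euler('xyz',e1,degrees=True)
    return (A.inv().apply(np.array(p1,float)-p0)/1000).round(4),(A.inv()*B).as_rotvec(degrees=True).round(2)
E
python3 - <<'E'
from h import *
b=load('t0')
f=lambda x,y:(185+(x-400)*.175,150+y*.175)
P=[atz(b,*f(*p),67) for p in [(490,92),(728,150),(708,275),(455,195)]]
print(P,np.mean(P,0))
for i,j in((0,1),(3,2)):
    d=P[i]-P[j];print(np.linalg.norm(d),np.degrees(np.arctan2(-d[0],d[1])))
print('head',atz(b,*f(557,155),116))
print(delta([134.9,584.6,221.5],[180,0,167],[494,133,240],[180,0,167]))
E
```

```text
[array([532. , 179.3,  67. ]), array([505.7,  69.4,  67. ]), array([448.3,  77.8,  67. ]), array([484.5, 194.3,  67. ])] [492.625 130.2    67.   ]
113.0030973026846 -13.458263151874442
121.99463102940229 -17.261566979402982
head [496.3 137.9 116. ]
(array([-0.4515, -0.3592, -0.0185]), array([0., 0., 0.]))
```

servo_tool(fingers=[0.0854,0.0854,0.0854,0.0854,0.0854,0.0854,0.0854,0.0854,0.0854,0.0854], linear=[[-0.02,-0.015,-0.0185],[-0.05,-0.04,-0.0185],[-0.08,-0.065,-0.0185],[-0.11,-0.09,-0.0185],[-0.14,-0.115,-0.0185],[-0.17,-0.14,-0.0185],[-0.2,-0.16,-0.0185],[-0.23,-0.185,-0.0185],[-0.26,-0.21,-0.0185],[-0.29,-0.23,-0.0185]], rotation=[[0,0,0],[0,0,0],[0,0,0],[0,0,0],[0,0,0],[0,0,0],[0,0,0],[0,0,0],[0,0,0],[0,0,0]])

```text
time: 1.1
tool_pos: [366.2, 293.7, 239.7]
tcp_rot: [-180.0, -0.0, 167.0]
ft_force: [0.2, 0.8, -0.5]
finger_gap: 85.5
grip_force: 0.0
```

servo_tool(fingers=[0.0854,0.0854,0.0854,0.0854,0.0854,0.0854,0.0854,0.0854], linear=[[-0.03,-0.025,0],[-0.06,-0.05,0],[-0.09,-0.075,0],[-0.12,-0.097,0],[-0.145,-0.117,0],[-0.1615,-0.1292,0],[-0.1615,-0.1292,0],[-0.1615,-0.1292,0]], rotation=[[0,0,0],[0,0,0],[0,0,0],[0,0,0],[0,0,0],[0,0,0],[0,0,0],[0,0,0]])

```text
time: 1.9
tool_pos: [493.7, 133.0, 239.5]
tcp_rot: [-180.0, -0.1, 166.9]
ft_force: [-0.5, 0.3, 0.4]
finger_gap: 85.6
grip_force: 0.0
```

```bash
python3 - <<'E'
from h import *
w=snap('wrist','w1');s=snap('scene','s1');print(r.sense()['tool_pos'],r.sense()['tcp_rot'])
print(w['fx'],w['cx'],w['cy'],np.array(w['camera_from_world']).round(3))
E
```

```text
[493.43499323 133.82994737 239.76198689] [ 1.79995182e+02 -4.11962583e-02  1.67042913e+02]
309.65780111588583 285.429117156609 203.76940066870225 [[ 2.26000e-01  9.74000e-01 -1.00000e-03 -2.42485e+02]
 [-9.36000e-01  2.17000e-01 -2.78000e-01  4.73296e+02]
 [-2.70000e-01  6.40000e-02  9.61000e-01 -2.72442e+02]
 [ 0.00000e+00  0.00000e+00  0.00000e+00  1.00000e+00]]
```

View pics/w1.png

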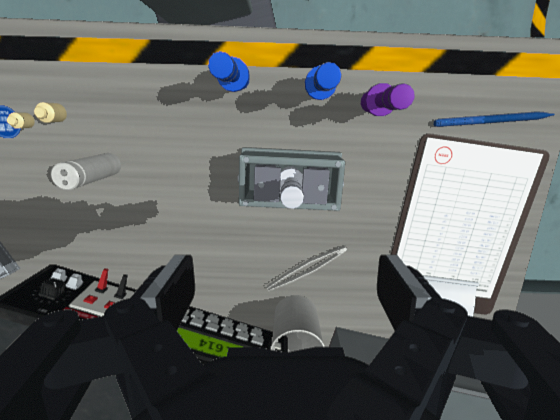

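The wrist view shows the plug head at (292,197) and the holder rim from (241,152) to (343,209).

```bash
python3 - <<'E'
from h import *
w=load('w1')
print('head',atz(w,292,197,116),'insert',atz(w,66,176,85))
P=[atz(w,*p,67) for p in [(240,151),(343,153),(341,209),(243,207)]];print(P,np.mean(P,0))
for i,j in((1,0),(2,3)):
    d=P[i]-P[j];print(np.linalg.norm(d),np.degrees(np.arctan2(-d[0],d[1])))
I=cv2.resize(w['frame'][135:225,225:360],(800,533),interpolation=cv2.INTER_CUBIC)
# scene view crosscheck
s=load('s1');print(proj(s,(495,135,116)),proj(s,(495,135,67)))
cv2.imwrite('pics/c1.png',I[:,:,::-1])
E
```

```text
head [497.1 139.9 116. ] insert [432.3 -78.7  85. ]
[array([449.2,  96. ,  67. ]), array([475.6, 200.4,  67. ]), array([535.5, 187.5,  67. ]), array([508.9,  83. ,  67. ])] [492.3   141.725  67.   ]
107.6862108164272 -14.191096549023992
107.83232353983661 -14.281095735970833
[232.1 161.8] [232.5 181.3]
```

View pics/c1.png

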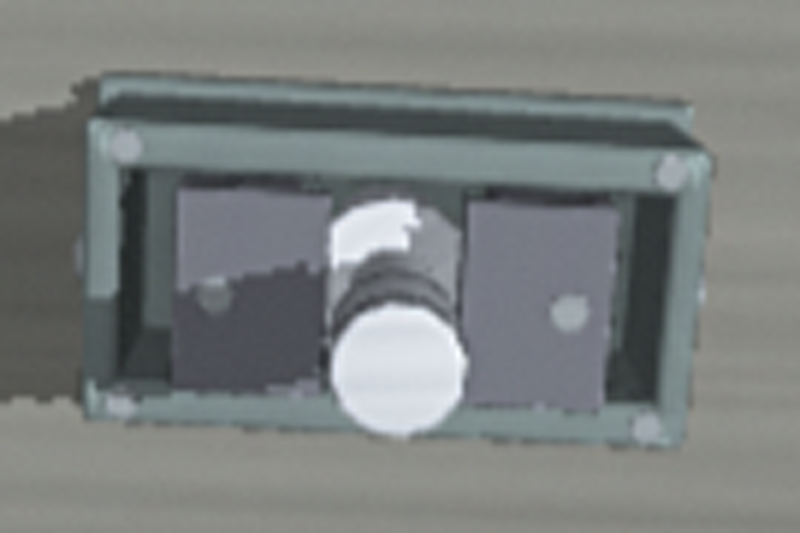

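```bash
python3 - <<'E'
from h import *
print(delta([494,133,240],[180,0,167],[497,139.3,102],[180,0,164.5]))
E
```

```text
(array([-0.0015,  0.0068,  0.138 ]), array([ 0. , -0. ,  2.5]))
```

servo_tool(fingers=[0.0854,0.0854,0.0854,0.0854,0.0854,0.0854,0.0854,0.0854], linear=[[-0.0015,0.0068,0.02],[-0.0015,0.0068,0.045],[-0.0015,0.0068,0.07],[-0.0015,0.0068,0.095],[-0.0015,0.0068,0.115],[-0.0015,0.0068,0.13],[-0.0015,0.0068,0.138],[-0.0015,0.0068,0.138]], rotation=[[0,0,2.5],[0,0,2.5],[0,0,2.5],[0,0,2.5],[0,0,2.5],[0,0,2.5],[0,0,2.5],[0,0,2.5]])

```text
time: 2.8
tool_pos: [496.2, 139.7, 101.1]
tcp_rot: [-180.0, -0.1, 164.5]
ft_force: [0.0, 0.1, -0.1]
finger_gap: 85.5
grip_force: 0.0
```

```bash
python3 - <<'E'
from h import *
w=snap('wrist','w2');s=snap('scene','s2');print(r.sense()['tool_pos'],r.sense()['tcp_rot'],r.sense()['ft_force'])
S=s['frame'][120:240,160:320]
cv2.imwrite('pics/c2.png',np.hstack([w['frame'][:,90:490],cv2.resize(S,(400,300),interpolation=cv2.INTER_CUBIC)[:,:].copy() if 0 else cv2.copyMakeBorder(cv2.resize(S,(400,300),interpolation=cv2.INTER_CUBIC),0,120,0,0,0)])[:,:,::-1])
print('proj head at tcp', proj(w,(497,139.3,116)))
E
```

```text
[497.55433461 139.70802525 102.89400307] [1.79970261e+02 5.94776135e-02 1.64523902e+02] [-0.06196311 -0.57773544  0.05766193]
proj head at tcp [282.  267.3]
```

View pics/c2.png

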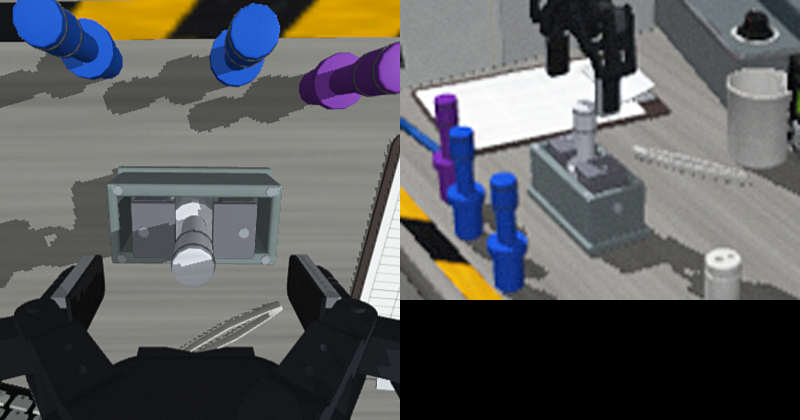

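The wrist view shows the head at (282,265), against a predicted (282,267), and the pads straddle it. I'll close now.

servo_tool(fingers=[0.06,0.04,0.03,0.02,0.015,0.015,0.015,0.015,0.015,0.015], linear=[[0,0,0],[0,0,0],[0,0,0],[0,0,0],[0,0,0],[0,0,0],[0,0,0],[0,0,0],[0,0,0],[0,0,0]], rotation=[[0,0,0],[0,0,0],[0,0,0],[0,0,0],[0,0,0],[0,0,0],[0,0,0],[0,0,0],[0,0,0],[0,0,0]], force=70)

```text
time: 3.9
tool_pos: [497.5, 139.4, 102.6]
tcp_rot: [180.0, 0.1, 164.5]
ft_force: [-0.1, -0.4, 5.4]
finger_gap: 16.5
grip_force: 68.6
```

The gap is 16.5, but the head is 22 mm across, so I'll take a look.

```bash
python3 - <<'E'
from h import *
w=snap('wrist','w3');s=snap('scene','s3');t=snap('top','t3');print(r.sense()['tool_pos'],r.sense()['tcp_rot'],r.sense()['ft_force'],r.sense()['finger_gap'])
S=cv2.resize(s['frame'][120:225,180:280],(400,420),interpolation=cv2.INTER_CUBIC)
W=cv2.resize(w['frame'][150:360,180:380],(400,420),interpolation=cv2.INTER_CUBIC)
cv2.imwrite('pics/c3.png',np.hstack([W,S])[:,:,::-1])
print(proj(w,(497.5,139.4,116)),proj(w,(497.5,139.4,83)),proj(s,(497.5,139.4,116)))
E
```

```text
[497.50290069 139.4224706  102.56103466] [1.79982603e+02 5.46696083e-02 1.64505581e+02] [-1.01778084 -0.85593806  5.68309357] 16.873321517304948
[282.4 264.2] [282.9 238.6] [231.5 160.8]
```

View pics/c3.png

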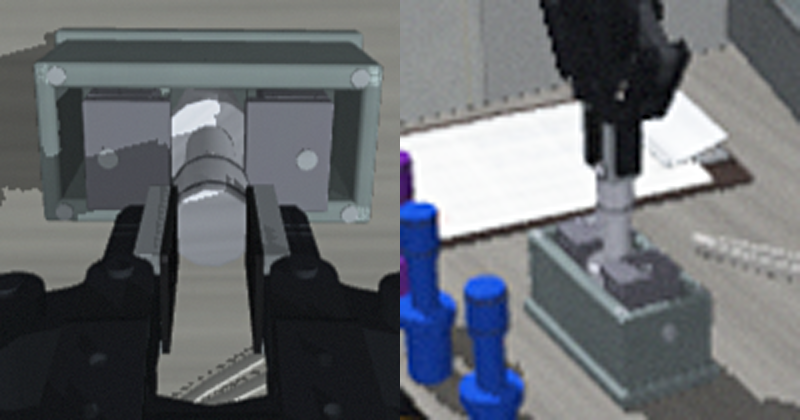

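```bash
python3 - <<'E'
from h import *
w=load('w3');s=load('s3')
for z in (116,88,83.5,56): print(z,'scene crop',(proj(s,(497.3,139.3,z))-[180,120])*4+[400,0],'wrist crop',(proj(w,(497.3,139.3,z))-[180,150])*2)
Ry=Ro.from_euler('xyz',[180,0,164.5],degrees=True)
for y in(-11,11):
  for x in(-11,0,11):
    for dz in (0,19): 
      p=np.array([497.5,139.4,102.6])+Ry.apply([x,y,dz]); print(x,y,dz,'W',(proj(w,p)-[180,150])*2,'S',(proj(s,p)-[180,120])*4+[400,0])
E
```

```text
116 scene crop [606.  163.2] wrist crop [204.2 227.8]
88 scene crop [606.8 208.4] wrist crop [205.2 183.2]
83.5 scene crop [607.2 215.2] wrist crop [205.4 177.2]
56 scene crop [608.  258.4] wrist crop [206.2 146.2]
-11 -11 0 W [165.4 242. ] S [633.6 188. ]
-11 -11 19 W [169.8 211.4] S [634.  218.4]
0 -11 0 W [164.6 205.2] S [616.  192.8]
0 -11 19 W [169.2 178. ] S [616.8 223.2]
11 -11 0 W [163.8 167.4] S [598.4 197.2]
11 -11 19 W [168.4 143.2] S [599.2 228. ]
-11 11 0 W [245.4 242. ] S [614.4 172.4]
-11 11 19 W [242.  211.4] S [614.8 202.4]
0 11 0 W [246.  205.2] S [597.2 176.8]
0 11 19 W [242.6 178. ] S [598.  207.2]
11 11 0 W [246.6 167.4] S [579.6 181.6]
11 11 19 W [243.2 143.2] S [580.4 211.6]
```

The tips appear to reach only the upper part of the head (scene crop row about 178 against an expected 215), and the jaw centre is about 2.5 mm to +y. I'll reopen, shift, go 10 mm lower and regrip.

servo_tool(fingers=[0.05,0.06,0.06,0.06,0.06,0.06,0.06], linear=[[0,0,0],[0,0,0],[0,0,0],[0,-0.0025,0.002],[0,-0.0025,0.006],[0,-0.0025,0.01],[0,-0.0025,0.01]], rotation=[[0,0,0],[0,0,0],[0,0,0],[0,0,0],[0,0,0],[0,0,0],[0,0,0]], force=60)

```text
time: 4.75
tool_pos: [495.7, 136.8, 90.9]
tcp_rot: [-180.0, -0.1, 164.5]
ft_force: [-0.6, 0.2, 0.7]
finger_gap: 59.7
grip_force: 0.0
```

servo_tool(fingers=[0.045,0.035,0.025,0.02,0.015,0.015,0.015,0.015], linear=[[0,0,0],[0,0,0],[0,0,0],[0,0,0],[0,0,0],[0,0,0],[0,0,0],[0,0,0]], rotation=[[0,0,0],[0,0,0],[0,0,0],[0,0,0],[0,0,0],[0,0,0],[0,0,0],[0,0,0]])

```text
time: 5.55
tool_pos: [496.8, 137.1, 92.5]
tcp_rot: [180.0, 0.0, 164.5]
ft_force: [-0.2, 0.7, 5.6]
finger_gap: 19.7
grip_force: 58.7
```

```bash
python3 - <<'E'
from h import *
w=snap('wrist','w4');s=snap('scene','s4');q=r.sense();print(q['tool_pos'],q['tcp_rot'],q['ft_force'],q['wrist_torque'],q['finger_gap'])
S=cv2.resize(s['frame'][120:225,180:280],(400,420),interpolation=cv2.INTER_CUBIC)
W=cv2.resize(w['frame'][150:360,180:380],(400,420),interpolation=cv2.INTER_CUBIC)
cv2.imwrite('pics/c4.png',np.hstack([W,S])[:,:,::-1])
E
```

```text
[496.77741495 137.14057884  92.47653976] [1.79972014e+02 4.51785560e-02 1.64505933e+02] [-0.04937931  0.98416735  5.43895475] [0.21477399 0.00548843 0.00934266] 19.551593700336365
```

View pics/c4.png

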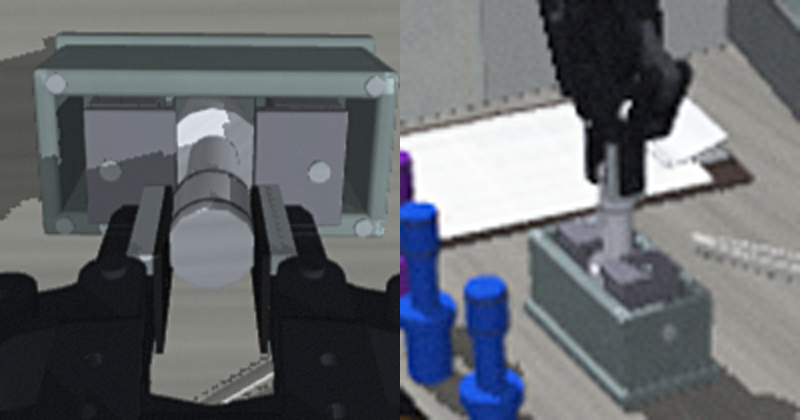

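The grip is now deep on the head: the tips are at scene crop row 193, the head bottom at about 208, and the head is centred between the pads. Now I rock it towards +y.

servo_tool(fingers=[0.015,0.015,0.015,0.015,0.015,0.015,0.015], linear=[[0,0.0014,-0.0002],[0,0.0029,-0.0003],[0,0.0057,-0.0006],[0,0.0086,-0.0007],[0,0.0114,-0.0007],[0,0.0142,-0.0007],[0,0.0142,-0.0007]], rotation=[[1,0,0],[2,0,0],[4,0,0],[6,0,0],[8,0,0],[10,0,0],[10,0,0]], force=80)

```text
time: 6.35
tool_pos: [499.9, 149.7, 92.6]
tcp_rot: [-169.7, -0.0, 164.6]
ft_force: [-0.9, -6.8, 7.5]
finger_gap: 18.9
grip_force: 78.6
```

servo_tool(fingers=[0.015,0.015,0.015,0.015], linear=[[0,0.0014,-0.0001],[0,0.0027,-0.0003],[0,0.0041,-0.0004],[0,0.0041,-0.0004]], rotation=[[1,0,0],[2,0,0],[3,0,0],[3,0,0]])

```text
time: 6.75
tool_pos: [500.9, 153.2, 92.3]
tcp_rot: [-166.7, -0.0, 164.5]
ft_force: [-1.3, -7.0, 6.7]
finger_gap: 18.5
grip_force: 78.7
```

```bash
python3 - <<'E'
from h import *
w=snap('wrist','w5');q=r.sense();print(q['tool_pos'],q['tcp_rot'],q['ft_force'],q['wrist_torque'],q['finger_gap'])
E
```

```text
[500.89182641 153.14671699  92.36288607] [-1.66707993e+02 -1.41569537e-02  1.64514284e+02] [-1.8498641  -6.93473253  7.16354558] [-1.5893842   0.32914534  0.03153914] 18.612463744411304
```

servo_tool(fingers=[0.015,0.015,0.015], linear=[[0,0.001,-0.0001],[0,0.002,-0.0002],[0,0.002,-0.0002]], rotation=[[0.7,0,0],[1.5,0,0],[1.5,0,0]])

```text
time: 7.1
tool_pos: [501.4, 154.7, 92.2]
tcp_rot: [-165.2, -0.0, 164.5]
ft_force: [-2.0, -8.9, 8.4]
finger_gap: 19.1
grip_force: 78.7
```

```bash
cat >> h.py <<'E'
# planar rocking: pose (y',up) of TCP and tilt t, upright at (0,0); returns rows in tool frame at start tilt t0
def rock(t0,ts,h=82.5,e=11):
    def pos(t):
        a=np.radians(t);s=np.sign(t);return np.array([h*np.sin(a)-s*e*(1-np.cos(a)),h*(np.cos(a)-1)+e*abs(np.sin(a))])
    a=np.radians(t0);Y=np.array([np.cos(a),-np.sin(a)]);Z=-np.array([np.sin(a),np.cos(a)])
    for t in ts:
        d=pos(t)-pos(t0);print(t-t0,[0,round(d@Y/1000,4),round(d@Z/1000,4)])
E
python3 -c "
from h import *
rock(14.5,[12,9,6,3,0]);rock(0,[-1,-2,-4,-6,-8,-10,-12,-13,-14.5]);rock(-14.5,[-12,-9,-6,-3,0])"
```

```text
-2.5 [0, np.float64(-0.0034), np.float64(0.0005)]
-5.5 [0, np.float64(-0.0074), np.float64(0.0013)]
-8.5 [0, np.float64(-0.0115), np.float64(0.0024)]
-11.5 [0, np.float64(-0.0156), np.float64(0.0037)]
-14.5 [0, np.float64(-0.0196), np.float64(0.0052)]
-1 [0, np.float64(-0.0014), np.float64(-0.0002)]
-2 [0, np.float64(-0.0029), np.float64(-0.0003)]
-4 [0, np.float64(-0.0057), np.float64(-0.0006)]
-6 [0, np.float64(-0.0086), np.float64(-0.0007)]
-8 [0, np.float64(-0.0114), np.float64(-0.0007)]
-10 [0, np.float64(-0.0142), np.float64(-0.0007)]
-12 [0, np.float64(-0.0169), np.float64(-0.0005)]
-13 [0, np.float64(-0.0183), np.float64(-0.0004)]
-14.5 [0, np.float64(-0.0203), np.float64(-0.0001)]
2.5 [0, np.float64(0.0034), np.float64(0.0005)]
5.5 [0, np.float64(0.0074), np.float64(0.0013)]
8.5 [0, np.float64(0.0115), np.float64(0.0024)]
11.5 [0, np.float64(0.0156), np.float64(0.0037)]
14.5 [0, np.float64(0.0196), np.float64(0.0052)]
```

servo_tool(fingers=[0.015,0.015,0.015,0.015,0.015,0.015], linear=[[0,-0.0034,0.0005],[0,-0.0074,0.0013],[0,-0.0115,0.0024],[0,-0.0156,0.0037],[0,-0.0196,0.0052],[0,-0.0196,0.0052]], rotation=[[-2.5,0,0],[-5.5,0,0],[-8.5,0,0],[-11.5,0,0],[-14.5,0,0],[-14.5,0,0]])

```text
time: 7.7
tool_pos: [496.8, 136.3, 92.5]
tcp_rot: [179.9, 0.1, 164.4]
ft_force: [1.1, 1.9, 5.1]
finger_gap: 18.8
grip_force: 78.7
```

```bash
python3 - <<'E'
from h import *
w=snap('wrist','w6');q=r.sense();print(q['tool_pos'],q['tcp_rot'],q['ft_force'],q['wrist_torque'],q['finger_gap'])
W=cv2.resize(w['frame'][150:360,180:380],(400,420),interpolation=cv2.INTER_CUBIC)
W2=cv2.resize(load('w5')['frame'][150:360,180:380],(400,420),interpolation=cv2.INTER_CUBIC)
cv2.imwrite('pics/c6.png',np.hstack([W2,W])[:,:,::-1])
E
```

```text
[496.78638337 136.48118864  92.5478714 ] [1.79971105e+02 6.02640345e-02 1.64425050e+02] [-0.32552819  0.64995906  6.8892559 ] [ 0.03077757 -0.00137944 -0.05934876] 18.476051815794676
```

View pics/c6.png

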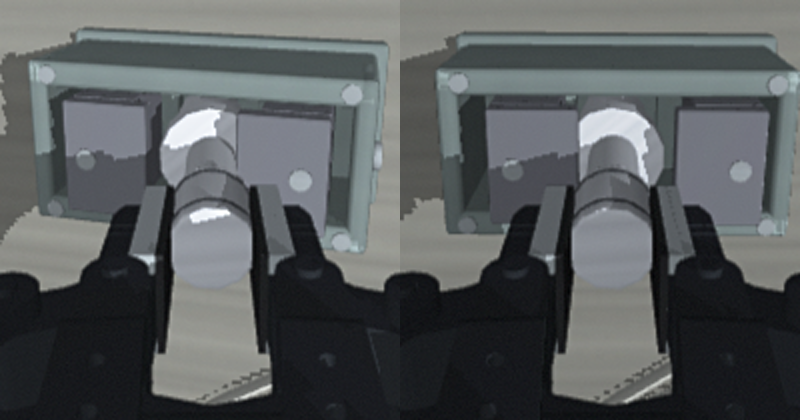

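The right (+y) jaw's edge moved from 257 to 277, about 7.5 mm, so it is fully back. Now I rock to the other side.

servo_tool(fingers=[0.015,0.015,0.015,0.015,0.015,0.015,0.015,0.015,0.015,0.015], linear=[[0,-0.0014,-0.0002],[0,-0.0029,-0.0003],[0,-0.0057,-0.0006],[0,-0.0086,-0.0007],[0,-0.0114,-0.0007],[0,-0.0142,-0.0007],[0,-0.0169,-0.0005],[0,-0.0183,-0.0004],[0,-0.0203,-0.0001],[0,-0.0203,-0.0001]], rotation=[[-1,0,0],[-2,0,0],[-4,0,0],[-6,0,0],[-8,0,0],[-10,0,0],[-12,0,0],[-13,0,0],[-14.5,0,0],[-14.5,0,0]])

```text
time: 8.75
tool_pos: [491.4, 118.9, 92.6]
tcp_rot: [165.3, -0.0, 164.5]
ft_force: [2.9, 9.0, 1.9]
finger_gap: 19.0
grip_force: 78.8
```

servo_tool(fingers=[0.015,0.015,0.015,0.015,0.015,0.015], linear=[[0,0.0034,0.0005],[0,0.0074,0.0013],[0,0.0115,0.0024],[0,0.0156,0.0037],[0,0.0196,0.0052],[0,0.0196,0.0052]], rotation=[[2.5,0,0],[5.5,0,0],[8.5,0,0],[11.5,0,0],[14.5,0,0],[14.5,0,0]])

```text
time: 9.35
tool_pos: [497.1, 138.5, 92.5]
tcp_rot: [-179.9, 0.1, 164.6]
ft_force: [0.4, -0.0, 8.5]
finger_gap: 18.8
grip_force: 79.6
```

```bash
python3 - <<'E'
from h import *
w=snap('wrist','w7');q=r.sense();print(q['tool_pos'],q['tcp_rot'],q['ft_force'],q['wrist_torque'],q['finger_gap'])
W=cv2.resize(w['frame'][150:360,180:380],(400,420),interpolation=cv2.INTER_CUBIC)
cv2.imwrite('pics/c7.png',W[:,:,::-1])
E
```

```text
[497.08578237 138.28357912  92.55185458] [-1.79979986e+02  6.46049355e-02  1.64645300e+02] [0.56585944 1.03961952 6.6060919 ] [ 0.35549477 -0.15985987  0.01395077] 18.608455317773547
```

View pics/c7.png

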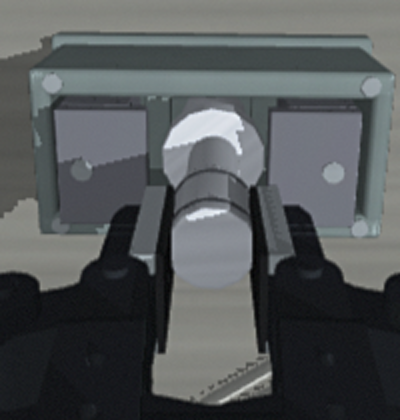

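Both jaws are back (edges at 148 and 272, collar from 163 to 264). I'll lift straight, nudging 1 mm towards -y.

servo_tool(fingers=[0.015,0.015,0.015,0.015,0.015,0.015,0.015,0.015,0.015,0.015], linear=[[0,-0.0005,-0.001],[0,-0.001,-0.004],[0,-0.001,-0.009],[0,-0.001,-0.015],[0,-0.001,-0.022],[0,-0.001,-0.03],[0,-0.001,-0.038],[0,-0.001,-0.047],[0,-0.001,-0.056],[0,-0.001,-0.065]], rotation=[[0,0,0],[0,0,0],[0,0,0],[0,0,0],[0,0,0],[0,0,0],[0,0,0],[0,0,0],[0,0,0],[0,0,0]])

```text
time: 10.4
tool_pos: [496.2, 136.1, 157.9]
tcp_rot: [180.0, 0.0, 164.5]
ft_force: [0.5, -1.1, -2.0]
finger_gap: 18.4
grip_force: 78.5
```

servo_tool(fingers=[0.015,0.015,0.015,0.015,0.015], linear=[[0,0,-0.015],[0,0,-0.035],[0,0,-0.055],[0,0,-0.067],[0,0,-0.067]], rotation=[[0,0,0],[0,0,0],[0,0,0],[0,0,0],[0,0,0]])

```text
time: 10.9
tool_pos: [497.5, 136.3, 226.7]
tcp_rot: [179.9, 0.2, 164.5]
ft_force: [0.3, 0.4, -2.8]
finger_gap: 18.7
grip_force: 78.5
```

```bash
python3 - <<'E'
from h import *
w=snap('wrist','w8');s=snap('scene','s8');t=snap('top','t8');q=r.sense();print(q['tool_pos'],q['tcp_rot'],q['ft_force'],q['finger_gap'])
cv2.imwrite('pics/c8.png',np.hstack([cv2.resize(t['frame'][150:220,355:435],(380,333),interpolation=cv2.INTER_CUBIC),cv2.resize(s['frame'][100:240,160:320],(380,333))])[:,:,::-1])
E
```

```text
[495.63017216 135.94814601 222.99245246] [-1.79964358e+02 -7.36662093e-02  1.64505164e+02] [-0.31545973  0.61667978 -2.48063507] 18.783546512871727
```

View pics/c8.png

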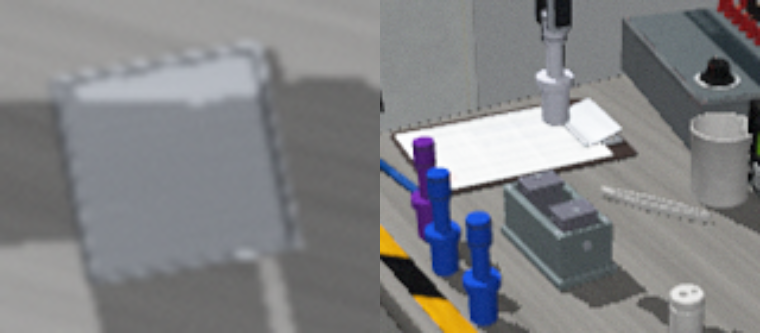

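The plug is out and upright. The tray centre is at about (492,-331). I'll travel there by way of a waypoint clear of the instrument.

servo_tool(fingers=[0.015,0.015,0.015,0.015,0.015,0.015,0.015,0.015,0.015,0.015], linear=[[-0.002,-0.01,0],[-0.006,-0.032,0],[-0.01,-0.057,0],[-0.015,-0.082,0],[-0.02,-0.107,0],[-0.024,-0.132,0],[-0.029,-0.157,0],[-0.033,-0.182,0],[-0.038,-0.207,0],[-0.043,-0.233,0]], rotation=[[0,0,0],[0,0,0],[0,0,0],[0,0,0],[0,0,0],[0,0,0],[0,0,0],[0,0,0],[0,0,0],[0,0,0]])

```text
time: 12.05
tool_pos: [474.2, -101.4, 222.9]
tcp_rot: [-180.0, -0.1, 164.5]
ft_force: [0.4, 0.3, -2.8]
finger_gap: 18.4
grip_force: 78.6
```

servo_tool(fingers=[0.015,0.015,0.015,0.015,0.015,0.015,0.015,0.015,0.015,0.015], linear=[[-0.009,-0.025,0],[-0.018,-0.05,0],[-0.027,-0.075,0],[-0.036,-0.1,0],[-0.045,-0.125,0],[-0.054,-0.15,0],[-0.063,-0.175,0],[-0.072,-0.2,0],[-0.078,-0.218,0],[-0.078,-0.218,0]], rotation=[[0,0,0],[0,0,0],[0,0,0],[0,0,0],[0,0,0],[0,0,0],[0,0,0],[0,0,0],[0,0,0],[0,0,0]])

```text
time: 13.05
tool_pos: [490.7, -333.4, 222.4]
tcp_rot: [-180.0, -0.1, 164.4]
ft_force: [0.3, 0.6, -1.9]
finger_gap: 18.7
grip_force: 78.6
```

```bash
python3 - <<'E'
from h import *
w=snap('wrist','w9');s=snap('scene','s9');q=r.sense();print(q['tool_pos'],q['tcp_rot'],q['ft_force'],q['finger_gap'])
cv2.imwrite('pics/c9.png',np.hstack([cv2.resize(w['frame'],(420,315)),cv2.resize(s['frame'][150:350,300:540],(378,315))])[:,:,::-1])
E
```

```text
[ 491.25529215 -331.00468836  222.73759773] [ 1.79940725e+02 -1.21037631e-01  1.64442047e+02] [-0.02376244  0.55981315 -2.0725513 ] 18.324087657482178
```

View pics/c9.png

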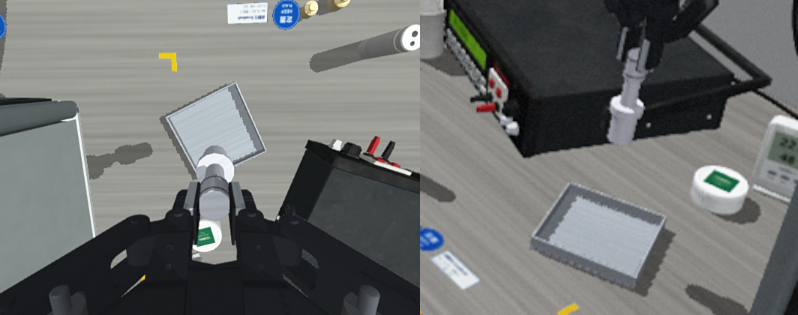

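```bash
python3 - <<'E'
from h import *
w=load('w9');k=560/420
print('tray',atz(w,215*k,128*k,12))
for z in(60,100,140): print(z,'box',atz(w,310*k,143*k,z),atz(w,275*k,218*k,z),'monitor',atz(w,78*k,110*k,z),atz(w,95*k,235*k,z))
t=load('t8');
for z in(60,100,140):print('box corner top',atz(t,342,163,z),'mon',atz(t,470,218,z))
E
```

```text
tray [ 484.  -328.6   12. ]
60 box [ 532.  -204.3   60. ] [ 635.5 -275.1   60. ] monitor [ 402.6 -497.4   60. ] [ 588.9 -554.5   60. ]
100 box [ 518.1 -218.   100. ] [ 608.5 -279.9  100. ] monitor [ 405.1 -473.9  100. ] [ 567.8 -523.9  100. ]
140 box [ 504.2 -231.7  140. ] [ 581.5 -284.6  140. ] monitor [ 407.6 -450.5  140. ] [ 546.7 -493.2  140. ]
box corner top [ 542.5 -190.5   60. ] mon [ 400.7 -517.9   60. ]
box corner top [ 535.5 -185.5  100. ] mon [ 399.2 -500.3  100. ]
box corner top [ 528.5 -180.5  140. ] mon [ 397.6 -482.7  140. ]
```

servo_tool(fingers=[0.015,0.015,0.015,0.015,0.015,0.015,0.015,0.015,0.015,0.015], linear=[[0.003,0,0.015],[0.003,0,0.04],[0.003,0,0.065],[0.003,0,0.09],[0.003,0,0.11],[0.003,0,0.122],[0.003,0,0.13],[0.003,0,0.134],[0.003,0,0.135],[0.003,0,0.135]], rotation=[[0,0,0],[0,0,0],[0,0,0],[0,0,0],[0,0,0],[0,0,0],[0,0,0],[0,0,0],[0,0,0],[0,0,0]])

```text
time: 14.15
tool_pos: [489.9, -330.4, 89.8]
tcp_rot: [-180.0, 0.1, 164.5]
ft_force: [-0.2, 0.1, -2.2]
finger_gap: 18.5
grip_force: 78.7
```

servo_tool(fingers=[0.015,0.015,0.015,0.015], linear=[[0,0,0.001],[0,0,0.002],[0,0,0.003],[0,0,0.003]], rotation=[[0,0,0],[0,0,0],[0,0,0],[0,0,0]])

```text
time: 14.55
tool_pos: [489.3, -330.1, 85.9]
tcp_rot: [-180.0, -0.0, 164.5]
ft_force: [-0.3, 1.4, -2.3]
finger_gap: 18.4
grip_force: 78.7
```

servo_tool(fingers=[0.015,0.015,0.015], linear=[[0,0,0.0005],[0,0,0.001],[0,0,0.001]], rotation=[[0,0,0],[0,0,0],[0,0,0]])

```text
time: 14.85
tool_pos: [489.8, -330.3, 85.6]
tcp_rot: [-180.0, 0.1, 164.5]
ft_force: [0.2, 1.0, 2.6]
finger_gap: 18.3
grip_force: 79.1
```

It has touched down (force from -2.3 to +2.6 N). I'll release and retreat straight up.

servo_tool(fingers=[0.025,0.032,0.04,0.05,0.06,0.06], linear=[[0,0,0],[0,0,0],[0,0,0],[0,0,0],[0,0,0],[0,0,0]], rotation=[[0,0,0],[0,0,0],[0,0,0],[0,0,0],[0,0,0],[0,0,0]])

```text
time: 15.45
tool_pos: [489.3, -330.1, 84.9]
tcp_rot: [180.0, 0.0, 164.5]
ft_force: [-0.5, 0.2, -0.4]
finger_gap: 59.8
grip_force: 0.0
```

servo_tool(fingers=[0.06,0.06,0.06,0.06,0.06,0.06,0.06,0.06,0.06], linear=[[0,0,-0.005],[0,0,-0.015],[0,0,-0.03],[0,0,-0.045],[0,0,-0.065],[0,0,-0.085],[0,0,-0.105],[0,0,-0.12],[0,0,-0.12]], rotation=[[0,0,0],[0,0,0],[0,0,0],[0,0,0],[0,0,0],[0,0,0],[0,0,0],[0,0,0],[0,0,0]])

```text
time: 16.35
tool_pos: [490.9, -331.3, 209.1]
tcp_rot: [-179.9, 0.3, 164.5]
ft_force: [0.4, -0.5, -0.1]
finger_gap: 60.3
grip_force: 0.0
```

```bash
python3 - <<'E'
from h import *
s=snap('scene','s10')
cv2.imwrite('pics/c10.png',cv2.resize(s['frame'][120:360,160:480],(800,600))[:,:,::-1])
E
```

```text
(no output)
```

View pics/c10.png

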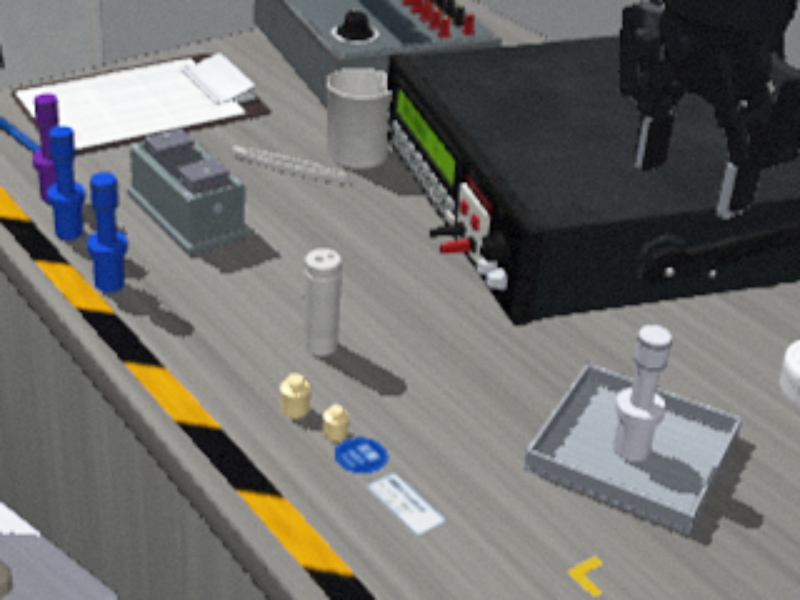

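```bash
python3 - <<'E'
from h import *
s=load('s10')
for z in (3,109):print((proj(s,(489,-330,z))-[160,120])*2.5)
E
```

```text
[624.75 451.5 ]
[649.75 333.75]
```

The apparent lean is only perspective: a vertical plug would run from (625,452) to (650,334). The plug stands upright in the tray, and the insert and look-alikes are undisturbed.

```bash
python3 -c "
from bench import r
print(r.hand_in())"
```

```text
the job is handed in; nothing more can be done
None
```

The plug was rocked free to both sides, lifted straight out and now stands upright in the tray; the insert sleeve was left where it was, and the job is handed in at about 16.5 s of the 51 s allowed.

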